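# Rolling pin from its box onto the raised rest

### The arm

A 6-joint arm with a two-finger parallel gripper is mounted at the origin on the work surface. World frame = base frame: x ahead of the robot, y to its left, z up, the work surface at z = 0. Lengths are in m, angles in rad, forces in N, time in s.
With the tool pointing down it reaches from about 0.325 to 0.85 m from the base axis. Payload 15.5 kg.
Tool frame: the origin (TCP) lies on the front face of the gripper's body, between the roots of the fingers; the fingertips stand 78 mm ahead of it and the grasp point (between the pads) lies 60 mm ahead of it (env.tcp_to_tips is the distance from the TCP to the fingertips, in m); z points along the fingers, y is the direction in which the jaws open and shut (so a half turn about z gives the same grasp; the last joint's range is limited). The gripper opens to 91 mm and grips with 3 to 60 N. Pads are 32 mm wide; open, the fingers measure 118 mm over their backs; the gripper's body (76 mm by 178 mm) begins 60 mm behind the grasp point.
Start: joints at [-1.345, 0.494, 1.345, -0, 1.302, -0.096], TCP at [0.197, -0.593, 0.292] pointing down, gripper open.
Joint ranges: [-2.91, 2.91], [-0.82, 2.16], [0.22, 2.67], [-1.22, 4.37], [0.12, 2.79], [-3.08, 3.08]. Speed limits (rad/s): [1.89, 1.89, 2.57, 3.01, 3.01, 3.01].

### API

Orientations are given as a unit quaternion [x, y, z, w].
In Python, from bench import telemetry, optics, env gives the robot as it stands. The module is installed in compiled form; this text tells all that it offers.
- The arm moves only by the shell command python3 -m crank 'ROWS' [FORCE]. ROWS is a JSON object of lists of equal length, an entry for each row: "twist": the turn, a rotation vector about the tool's x, y, z in rad, a list of three; "travel": the shift along the tool's x, y, z in m, a list of three; "grip": the opening, from 0 (shut) to 1 (fully open). In form: {"twist": [[ax, ay, az], ...], "travel": [[tx, ty, tz], ...], "grip": [grip, ...]}. A call has 1 to 10 rows; each row is the pose to reach, as a shift and turn from the pose commanded when the call began, along the tool's axes at that moment; what a row does not reach only later rows make up. A row lasts 1/8 s, in which the tool goes at most 62.5 mm and 10.7 degrees, less where a joint would pass 70% of its speed; a pose out of reach is approached as far as the arm can. A call with a gripper value outside its range is refused whole. The fingers move at their own pace and stop on an object; FORCE is the grip in N (left out, the last holds). Time passes only in rows, so rows that repeat a pose let the fingers close. It gives the time, the measured TCP pose, the force and the opening at its end, in the units of the state.
- telemetry.get_obs(): the state, without advancing time (a new reading comes with each control period).
- optics.capture(name): name is "side" or "top" or "wrist"; returns (picture, depth): 384x512x3 uint8, red, green, blue; 384x512 float32, m along the optical axis (not along the pixel's ray), 0 where there is no reading.
- optics.calibration(name): a dict with "fx", "fy", "cx", "cy" (pixels), "k1" (the pictures are not rectified: a ray, as slopes to the right and down, at radius r is drawn at 1 + k1 r^2 times it, then the intrinsics apply), "R" (3x3) and "t" (3): a world point X has camera coordinates R X + t; the wrist camera has in their place "hand_eye" (4x4, takes a point from camera to tool coordinates, whose origin is the TCP and whose axes are the flange's). Camera axes: x right, y down, z forward; pixel columns grow to the right and rows downward; lengths in m; the calibration is good to about 2 mm. A picture is of the moment at which its call begins: read the wrist's pose just before it. calibration takes no time and is no camera call.
- env.hand_in(): hands the job in, once; it reports no verdict.
The state is a dict: "t": time; "qpos": joint angles; "qd": joint speeds; "effort": joint torques, N m; "position": TCP position; "orientation": TCP orientation; "contact_force": force on the tool from outside, world axes, zero at the start; "wrist_torque": the same for the moment, N m; "grip_width": finger opening in m.
Only numpy, scipy, OpenCV 4.12 (cv2) and the standard library are available. Lean on these libraries where they do the work, as an engineer would, in place of code of your own. Each camera call takes 0.05 s, during which the arm holds its last target. There are 200 camera calls.

### The job

Slide back the lid of the wooden box, take out the short rolling pin and lay it, without dropping it, in the two notches of the raised wooden rest, seated in both and centred end to end. Then slide the lid fully shut again, leaving everything else on the worktop where it stands.

Things in the scene. Friction and masses are not known exactly. Their poses are not given: they have to be found in the camera images.
- box: Low wooden box, fixed, 293 mm (x) by 232 mm (y). Origin on the worktop under the centre of its compartment: 136 (x) by 212 mm (y) inside, floor 8 mm up, -x wall 60 mm high, side walls (+-y) 66 mm high with 5 mm inward lips. On the +x side a closed deck, 50 mm high, runs to 215 mm from the origin; the lid slides onto it. Its +x points away from the robot, turned up to 0.25 rad.
- lid (a joint): Flat wooden lid, 140 mm (x) by 210 mm (y), top face 59 mm above the worktop, that slides along the box's +x in its side grooves. 0 = fully shut, 0.135 m = fully open (compartment clear). It stays where left; moving it takes about 2 N. It may start up to 20 mm open.
- lid_bar (a point): Point on the lid's grip bar, 75 mm above the worktop, mid-bar. The wooden bar stands at the lid's middle: 14 mm thick along the box's x, 80 mm long along the box's y, from the lid's top face (59 mm) up to 91 mm. Axes as the box. It travels with the lid: with the lid shut it is over the box's origin.
- pin_center (a point): Centre of the wooden rolling pin, on its axis; its y axis is the pin's length (x and z turn as it rolls). Body 38 mm diameter, 140 mm long, an 18 mm thick, 20 mm long knob at each end (180 mm in all), 0.14 to 0.24 kg. It starts on the floor of the box's compartment under the lid (axis 27 mm above the worktop), roughly along the box's y, within 12 mm of the middle.
- pin: The rolling pin itself (see point pin_center); origin on the pin's surface, 19 mm off its axis, so use pin_center for its position.
- rest: Raised wooden rest, fixed: base 90 mm (x) by 130 mm (y), 14 mm thick, two posts, 14 mm thick along y, centred at y = +45 and -45 mm. Each ends in a shallow V notch open upward (sides 25 degrees from level, 54 mm across, bottom 100 mm and rims 113 mm above the worktop). The pin lies along the rest's y in both. Origin on the worktop under the centre; turned up to 0.5 rad.
- rest_seat (a point): Where the centre of the seated pin belongs: midway between the posts, 121 mm above the worktop. Axes as the rest; the pin's length goes along its y.
- bowl: Empty orange plastic bowl, 130 mm across, 65 mm high, bystander; origin at the centre of its underside.
- squeezer: Aluminium lime squeezer, bystander, 212 mm long, 34 mm high, lying along its own y beyond the rest; origin under its round cup, the handles reach 168 mm along +y.
- tongs: Stainless tongs, bystander, about 276 mm long, 18 mm high, lying along their own x; origin under the middle.
- salt: Glass salt jar, bystander, 54 mm diameter, 85 mm high, between box and rest; origin at the centre of its underside.
- cup: Clay cup, bystander, 72 mm across, 75 mm high; origin at the centre of its underside.
- beans: Amber glass jar, bystander, 84 mm diameter, 130 mm high; origin at the centre of its underside.
Mind the look-alikes: they are no part of the job. Leave any green or pink look-alike of the rest alone.

How it is judged:
On the way, in this order (a step that is already met when the one before it is completed fails the run):
1. the lid is slid open (at least 110 mm) (value of joint lid above 0.11 m), for 0.1 s.
2. the pin lies released and still in both notches of the rest (x of pin_center in the frame of rest between -0.006 and 0.006 m and y of pin_center in the frame of rest between -0.015 and 0.015 m and z of pin_center in the frame of rest between 0.116 and 0.126 m and angle between the y axis of pin_center and the y axis of rest, either way round below 0.06 rad and linear speed of pin below 0.02 m/s and contact force between pin and the fingers below 0.05 N), for 0.2 s.
At the end, for the whole second after the job is handed in: The pin lies released and still in both notches of the rest: its centre within 6 mm of the notch line across, within 15 mm of the middle lengthways, between 116 and 126 mm above the worktop, its axis within 0.06 rad of the rest's; the lid is shut to within 6 mm (all of step 2 and value of joint lid below 0.006 m and angular speed of pin below 0.2 rad/s); the robot touches nothing.
It fails at once if the pin is dropped (moves at over 0.5 m/s outside the fingers) (linear speed of pin above 0.5 m/s and contact force between pin and the fingers below 0.05 N).
It fails at once if a bystander (bowl, squeezer, tongs, salt jar, cup or amber jar) is shifted by more than 30 mm (distance of any of bowl, squeezer, tongs, salt, cup, beans from where it was at the start of the episode above 0.03 m).
It also fails if it takes over 58 s, if anything falls off the work surface, if the arm or the gripper's body presses on something with over 40 N, if the wrist force passes 120 N, or if a joint passes its speed limit or range.

## Working session

There is one attempt and no reset: what is moved stays moved. The work goes in short steps, Python scripts to look and compute and a shell command to move; the robot and the scene stay as the last step left them, time stands still between calls to the robot, and variables do not carry over. Pictures are saved under pics/ and viewed, about 8 in all and at most 12, crops included, and the job is handed in when it is done.

```bash
mkdir -p pics; ls
python3 - <<'E'
from bench import telemetry, optics, env
import cv2, numpy as np
s=telemetry.get_obs(); print(s)
for n in ("top","side"):
    p,d=optics.capture(n); np.savez(f"{n}0.npz",p=p,d=d); cv2.imwrite(f"pics/{n}0.png",p[:,:,::-1]); print(n,optics.calibration(n))
print(optics.calibration("wrist"))
a=cv2.imread("pics/top0.png");b=cv2.imread("pics/side0.png")
E
```

```text
pics
{'t': 0.0, 'qpos': array([-1.34550353e+00,  4.94239047e-01,  1.34616579e+00, -1.56718936e-05,
        1.30248652e+00, -9.55032462e-02]), 'qd': array([ 1.07408838e-03, -1.24540216e-04, -3.19578530e-04, -8.70277337e-05,
       -5.69233906e-04, -3.84969168e-04]), 'effort': array([-3.17846330e-03, -8.78817844e+01, -3.81857193e+01,  7.05296570e-02,
        5.32139651e-02, -6.65695893e-05]), 'position': array([ 0.19700672, -0.59282512,  0.29159172]), 'orientation': array([ 9.87163252e-01,  1.59713155e-01, -4.96484653e-05, -6.47497671e-04]), 'contact_force': array([ 0.46597556, -0.49739964,  0.43366616]), 'wrist_torque': array([-0.04050335, -0.02196281,  0.00764047]), 'grip_width': 0.09083661715276113}
top {'fx': 358.33997382357853, 'fy': 358.33997382357853, 'cx': 255.55146514851396, 'cy': 191.56409796623655, 'k1': -0.06783443522760452, 'R': array([[ 0.01084392, -0.9998227 , -0.01539407],
       [-0.99698462, -0.00962758, -0.07699991],
       [ 0.07683805,  0.01618264, -0.99691225]]), 't': array([-0.17180955,  0.54081957,  1.00518158])}
side {'fx': 458.56316711650777, 'fy': 458.56316711650777, 'cx': 248.97445546111769, 'cy': 191.63887613835914, 'k1': -0.14380367720197348, 'R': array([[-0.95959499, -0.28132386,  0.00585955],
       [-0.21462912,  0.71831545, -0.66178339],
       [ 0.18196645, -0.63630166, -0.7496722 ]]), 't': array([0.4482554 , 0.31360294, 1.05243603])}
{'fx': 305.9324313116235, 'fy': 305.9324313116235, 'cx': 257.3186558947835, 'cy': 193.01348571622714, 'k1': -0.025048444777827465, 'hand_eye': array([[ 6.00664960e-05, -9.59027164e-01, -2.83314127e-01,
         8.08582499e-02],
       [ 9.99999963e-01, -1.79860475e-05,  2.72897093e-04,
         3.44668439e-04],
       [-2.66811427e-04, -2.83314133e-01,  9.59027127e-01,
        -9.14459980e-02],
       [ 0.00000000e+00,  0.00000000e+00,  0.00000000e+00,
         1.00000000e+00]])}
```

View pics/top0.png

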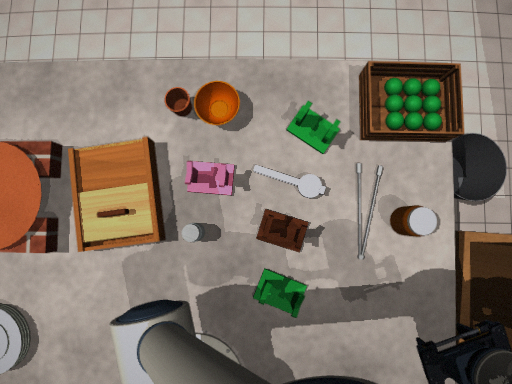

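View pics/side0.png

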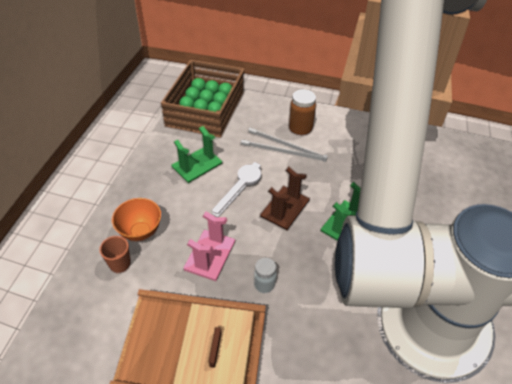

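The top view shows the box at (115,195), with its pale lid and dark bar at (115,212). There are four candidates for the rest: brown (283,230), pink (210,178), green (313,127) and green (280,292). Only the brown one is wooden, and it also has the salt jar between it and the box and the squeezer beyond it. Next I'll measure and make one enlarged crop to confirm.

```bash
cat > h.py <<'E'
import numpy as np, cv2
from bench import telemetry, optics, env
from scipy.spatial.transform import Rotation as Ro
def pose(cal,s=None):
    if "R" in cal: R=np.array(cal["R"]).T; return R,-R@np.array(cal["t"])
    H=np.array(cal["hand_eye"]); Rt=Ro.from_quat(s["orientation"]).as_matrix()
    return Rt@H[:3,:3], Rt@H[:3,3]+s["position"]
def slopes(cal,uv):
    K=np.array([[cal["fx"],0,cal["cx"]],[0,cal["fy"],cal["cy"]],[0,0,1]])
    return cv2.undistortPoints(np.asarray(uv,float).reshape(-1,1,2),K,np.array([cal["k1"],0,0,0.]))[:,0]
def plane(cal,uv,z,s=None):
    R,c=pose(cal,s); d=np.c_[slopes(cal,uv),np.ones(len(uv))]@R.T
    return c+d*((z-c[2])/d[:,2])[:,None]
def cloud(cal,depth,s=None):
    h,w=depth.shape; u,v=np.meshgrid(np.arange(w),np.arange(h))
    R,c=pose(cal,s); sl=np.c_[slopes(cal,np.c_[u.ravel(),v.ravel()]),np.ones(h*w)]
    X=(sl*depth.reshape(-1,1))@R.T+c; X[depth.ravel()==0]=np.nan
    return X.reshape(h,w,3)
def proj(cal,X,s=None):
    R,c=pose(cal,s); X=(np.atleast_2d(X)-c)@R; x=X[:,:2]/X[:,2:]
    r=(x**2).sum(1,keepdims=True); x=x*(1+cal["k1"]*r)
    return x*[cal["fx"],cal["fy"]]+[cal["cx"],cal["cy"]]
def rect(P):
    r=cv2.minAreaRect((P[:,:2]*1000).astype(np.float32)); return np.round(r[0],1),np.round(r[1],1),round(r[2],1)
E
python3 - <<'E'
from h import *
for n,boxes in (("top",dict(rest=(250,200,320,260),bar=(85,195,145,225))),("side",dict(rest=(250,160,320,235),bar=(200,315,232,375)))):
    z=np.load(n+"0.npz");p,d=z["p"],z["d"];cal=optics.calibration(n);X=cloud(cal,d)
    hsv=cv2.cvtColor(p,cv2.COLOR_RGB2HSV)
    print(n)
    for k,(a,b,c,e) in boxes.items():
        m=np.zeros(d.shape,bool); m[b:e,a:c]=1
        if k=="bar": 
            m&=(hsv[...,2]<130)
        m&=np.isfinite(X[...,2])
        Q=X[m]
        print(k,len(Q),np.nanpercentile(Q[:,2],[1,50,90,99]))
        if k=="rest":
            B=Q[(Q[:,2]>.008)]; print(" all",rect(B))
            hm=(m&(X[...,2]>.085)).astype(np.uint8); nn,l,st,ce=cv2.connectedComponentsWithStats(hm)
            for i in range(1,nn):
                if st[i,4]>8: print("  post",ce[i],st[i,4],rect(X[l==i]),X[l==i].max(0),X[l==i].mean(0))
        else: 
            T=Q[(Q[:,2]>.078)&(Q[:,2]<.11)]; print(" bar",rect(T),T.mean(0),len(T))
    if n=="top":
        m=np.zeros(d.shape,bool); m[130:260,60:170]=1
        m&=(X[...,2]>.035)&(X[...,2]<.075); print("box",rect(X[m]))
        m&=(hsv[...,1]<135)&(X[...,2]>.05);print("lid",m.sum(),rect(X[m]),np.median(X[m],0))
        c1=cv2.resize(p[190:270,240:330],None,fx=4.4,fy=4.4); c2=cv2.resize(p[130:256,60:170],None,fx=3.2,fy=3.2)
        c=np.zeros((410,760,3),np.uint8); c[:c1.shape[0],:c1.shape[1]]=c1;c[:c2.shape[0],400:400+c2.shape[1]]=c2
        cv2.imwrite("pics/crop.png",c[:,:,::-1])
E
```

```text
top
rest 4183 [-0.00375142  0.00152483  0.01652263  0.11112186]
 all (array([ 433.3, -242.7]), array([130.4,  90.1]), 73.1)
  post [267.39849624 225.83458647] 133 (array([ 446.6, -199.3]), array([14. , 61.7]), 73.3) [ 0.47760319 -0.18560195  0.1140431 ] [ 0.446889   -0.19941264  0.10659048]
  post [300.27702703 236.50675676] 148 (array([ 420.1, -285.6]), array([14.1, 62.3]), 73.1) [ 0.45000039 -0.27092919  0.11521978] [ 0.42014378 -0.28493242  0.10578087]
bar 219 [0.05623368 0.08902539 0.09204083 0.09417685]
 bar (array([476.1, 222.9]), array([14.4, 79.2]), 8.5) [0.47585943 0.22192123 0.08970832] 160
box (array([529.4, 231. ]), array([294.1, 235.7]), 8.4)
lid 3032 (array([528.7, 231.7]), array([293.2, 234.5]), 8.6) [0.47209315 0.22447327 0.05879902]
side
rest 5239 [-0.003872    0.00190432  0.0624283   0.10962808]
 all (array([ 488.7, -268.6]), array([142.6, 236.5]), 61.5)
  post [294.94350282 174.59887006] 177 (array([ 421.9, -282.9]), array([19. , 63.3]), 72.4) [ 0.45334446 -0.2666502   0.11559862] [ 0.42121358 -0.28032883  0.10223811]
  post [277.73626374 195.42307692] 182 (array([ 447.2, -197.2]), array([18.6, 61.5]), 73.2) [ 0.47813347 -0.18028466  0.11561376] [ 0.44766202 -0.19458961  0.10277664]
bar 314 [0.05884907 0.08975453 0.09274507 0.09418595]
 bar (array([475.5, 226.6]), array([13.3, 79.1]), 8.0) [0.47439397 0.22874675 0.08984225] 254
```

View pics/crop.png

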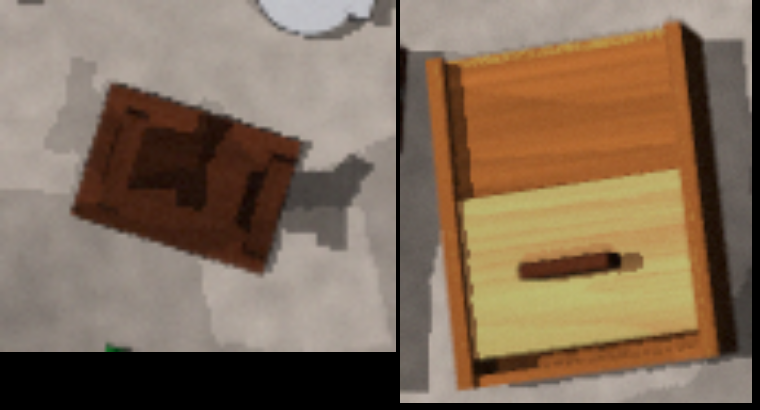

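The enlarged crop confirms the brown wooden rest on the left, with two notched posts, and the box with its lid about 14 mm open on the right. Measurements:

| Item | Position (mm) | Yaw | Check |
|---|---|---|---|
| Rest | (433, -242) | -17° | rims about 113 high, base 130×90 as stated |
| Box origin | about (462, 221) | 8.4° | 294×236 as stated |
| Bar | (476, 224) | – | top about 91 high |

Both cameras agree, so next I work out the first move.

```bash
cat > rel.py <<'E'
import sys
from h import *
# target x y z (m), angle of tool y axis in deg (world)
s=telemetry.get_obs(); R=Ro.from_quat(s["orientation"]).as_matrix()
t=np.array(list(map(float,sys.argv[1:4]))); a=np.radians(float(sys.argv[4]))
y=np.array([np.cos(a),np.sin(a),0]); best=None
for sg in (1,-1):
    z=np.array([0,0,-1.]); yy=sg*y; T=np.c_[np.cross(yy,z),yy,z]
    rv=Ro.from_matrix(R.T@T).as_rotvec()
    print("travel",np.round(R.T@(t-s["position"]),4),"twist",np.round(rv,3))
print("t",s["t"],"pos",np.round(s["position"],4),"q",np.round(s["qpos"],2),"tooly deg",np.degrees(np.arctan2(R[1,1],R[0,1])).round(2),"tilt",R[2].round(3),"w",s["grip_width"],"F",s["contact_force"].round(1))
E
python3 rel.py 0.476 0.2245 0.27 8.4
```

```text
travel [ 0.5225 -0.6877  0.0225] twist [-1.000e-03 -1.000e-03 -1.397e+00]
travel [ 0.5225 -0.6877  0.0225] twist [-1.000e-03  1.000e-03  1.745e+00]
t 0.1 pos [ 0.197  -0.5929  0.2917] q [-1.35  0.49  1.35  0.    1.3  -0.1 ] tooly deg -71.62 tilt [ 0.    -0.001 -1.   ] w 0.0909974862822951 F [ 0.7 -0.1  0.1]
```

```bash
python3 -m crank '{"twist":[[0,0,-1.397],[0,0,-1.397],[0,0,-1.397],[0,0,-1.397],[0,0,-1.397],[0,0,-1.397],[0,0,-1.397],[0,0,-1.397],[0,0,-1.397],[0,0,-1.397]],"travel":[[0.5225,-0.688,0.0225],[0.5225,-0.688,0.0225],[0.5225,-0.688,0.0225],[0.5225,-0.688,0.0225],[0.5225,-0.688,0.0225],[0.5225,-0.688,0.0225],[0.5225,-0.688,0.0225],[0.5225,-0.688,0.0225],[0.5225,-0.688,0.0225],[0.5225,-0.688,0.0225]],"grip":[1,1,1,1,1,1,1,1,1,1]}'; python3 rel.py 0.476 0.2245 0.27 8.4
```

```text
t: 1.35
position: [0.399, 0.0, 0.276]
orientation: [0.653, 0.757, 0.0, 0.0]
contact_force: [1.4, -0.9, 0.9]
grip_width: 0.0915
travel [0.2108 0.109  0.006 ] twist [0. 0. 0.]
travel [0.2108 0.109  0.006 ] twist [-0.000e+00  1.000e-03 -3.141e+00]
t 1.35 pos [0.399 0.    0.276] q [-0.15  0.2   1.89 -0.    1.06 -0.3 ] tooly deg 8.42 tilt [-0.  0. -1.] w 0.09149066791773118 F [ 1.4 -0.9  0.9]
```

```bash
python3 -m crank '{"twist":[[0,0,0],[0,0,0],[0,0,0],[0,0,0],[0,0,0],[0,0,0]],"travel":[[0.211,0.109,0.006],[0.211,0.109,0.006],[0.211,0.109,0.006],[0.211,0.109,0.006],[0.211,0.109,0.006],[0.211,0.109,0.006]],"grip":[1,1,1,1,1,1]}'
python3 - <<'E'
from h import *
s=telemetry.get_obs(); p,d=optics.capture("wrist"); cal=optics.calibration("wrist")
np.savez("w1.npz",p=p,d=d); cv2.imwrite("pics/w1.png",p[:,:,::-1])
X=cloud(cal,d,s); hsv=cv2.cvtColor(p,cv2.COLOR_RGB2HSV)
print(proj(cal,[[.476,.2245,.09]],s))
m=(np.hypot(X[...,0]-.476,X[...,1]-.2245)<.06)&(X[...,2]>.08)&(X[...,2]<.1)
print(m.sum(),rect(X[m]),X[m].mean(0),np.argwhere(m).mean(0))
E
python3 rel.py 0.476 0.2245 0.145 8.4
```

```text
t: 2.1
position: [0.4751, 0.2224, 0.2696]
orientation: [0.653, 0.757, -0.001, -0.0]
contact_force: [0.6, -0.4, -0.5]
grip_width: 0.0915
[[258.1688732  190.81215113]]
1237 (array([476.6, 225.1]), array([13.5, 79. ]), 8.7) [0.47642543 0.2268117  0.0896753 ] [187.85610348 258.99595796]
travel [0.0025 0.0013 0.1248] twist [-0.001  0.    -0.   ]
travel [0.0025 0.0013 0.1248] twist [1.000e-03 1.000e-03 3.142e+00]
t 2.15 pos [0.4752 0.2219 0.2698] q [ 0.32  0.38  1.62 -0.    1.14  0.18] tooly deg 8.4 tilt [-0.    -0.001 -1.   ] w 0.09117328173973442 F [-0.5  0.6  0.5]
```

View pics/w1.png

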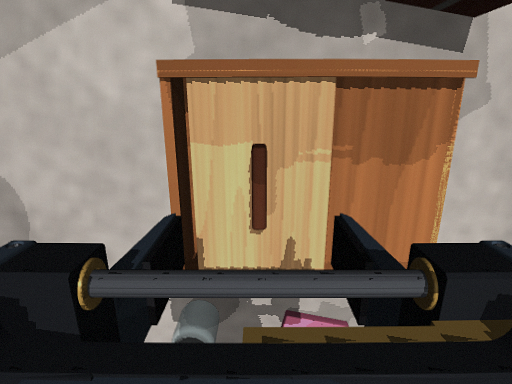

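The wrist view shows the bar at (259,188), which puts it at (476.5, 225) mm with its top about 90 mm high. That agrees with the other two cameras, so I descend and grip the bar.

```bash
python3 -m crank '{"twist":[[0,0,0],[0,0,0],[0,0,0],[0,0,0],[0,0,0],[0,0,0],[0,0,0],[0,0,0],[0,0,0],[0,0,0]],"travel":[[0.003,0.0015,0.05],[0.003,0.0015,0.1],[0.003,0.0015,0.125],[0.003,0.0015,0.125],[0.003,0.0015,0.125],[0.003,0.0015,0.125],[0.003,0.0015,0.125],[0.003,0.0015,0.125],[0.003,0.0015,0.125],[0.003,0.0015,0.125]],"grip":[1,1,1,0,0,0,0,0,0,0]}' 15; python3 rel.py 0.476 0.2245 0.145 8.4
```

```text
t: 3.4
position: [0.4767, 0.2259, 0.145]
orientation: [0.653, 0.757, -0.0, -0.0]
contact_force: [0.1, 0.0, 1.0]
grip_width: 0.0238
travel [-0.0013 -0.0009 -0.    ] twist [-0.    -0.     0.001]
travel [-0.0013 -0.0009 -0.    ] twist [ 0.    -0.    -3.141]
t 3.4 pos [0.4767 0.2259 0.145 ] q [0.33 0.56 1.74 0.   0.84 0.18] tooly deg 8.43 tilt [ 0. -0. -1.] w 0.02376659515674188 F [0.1 0.  1. ]
```

```bash
python3 -m crank '{"twist":[[0,0,0],[0,0,0],[0,0,0],[0,0,0],[0,0,0],[0,0,0],[0,0,0],[0,0,0],[0,0,0],[0,0,0]],"travel":[[0,0,0],[0,0,0],[0,0,0],[0,0.015,0],[0,0.035,0],[0,0.055,0],[0,0.075,0],[0,0.095,0],[0,0.11,0],[0,0.118,0]],"grip":[0,0,0,0,0,0,0,0,0,0]}' 15; python3 rel.py 0.476 0.2245 0.145 8.4
```

```text
t: 4.65
position: [0.5943, 0.2436, 0.1449]
orientation: [0.653, 0.757, 0.0, -0.0]
contact_force: [-1.7, 6.0, 3.6]
grip_width: 0.0139
travel [-1.600e-03 -1.198e-01 -1.000e-04] twist [ 0.    -0.001  0.   ]
travel [-1.600e-03 -1.198e-01 -1.000e-04] twist [ 1.000e-03  1.000e-03 -3.141e+00]
t 4.65 pos [0.5943 0.2436 0.1449] q [0.3  0.68 1.45 0.   1.02 0.15] tooly deg 8.42 tilt [ 0.001  0.    -1.   ] w 0.01393122048122904 F [-1.7  6.   3.6]
```

```bash
python3 -m crank '{"twist":[[0,0,0],[0,0,0],[0,0,0],[0,0,0],[0,0,0],[0,0,0],[0,0,0],[0,0,0],[0,0,0],[0,0,0]],"travel":[[0,0,0],[0,0,0],[0,0,0],[0,0,-0.05],[0,0,-0.1],[-0.003,-0.05,-0.13],[-0.003,-0.1,-0.13],[-0.003,-0.134,-0.13],[-0.003,-0.134,-0.13],[-0.003,-0.134,-0.13]],"grip":[0.4,0.4,0.7,0.7,0.7,0.7,0.7,0.7,0.7,0.7]}'
python3 - <<'E'
from h import *
s=telemetry.get_obs(); p,d=optics.capture("wrist"); cal=optics.calibration("wrist")
np.savez("w2.npz",p=p,d=d); cv2.imwrite("pics/w2.png",p[:,:,::-1])
X=cloud(cal,d,s)
c=np.array([.4616,.221]);a=np.radians(8.4);u=np.array([np.cos(a),np.sin(a)]);v=np.array([-u[1],u[0]])
L=np.stack([(X[...,:2]-c)@u,(X[...,:2]-c)@v],-1)
m=(abs(L[...,0])<.055)&(abs(L[...,1])<.10)&(X[...,2]>.014)&(X[...,2]<.06)
print("all",m.sum(),rect(X[m]),np.nanmax(X[m],0))
b=m&(X[...,2]>.04); print("body crest",b.sum(),rect(X[b]),np.percentile(X[b][:,2],[50,99]))
P=X[b][:,:2]; w=P-P.mean(0); _,_,V=np.linalg.svd(w,full_matrices=False); print("axis",V[0],np.degrees(np.arctan2(V[0][1],V[0][0])), P.mean(0))
# lid bar position
q=(abs(L[...,1])<.06)&(L[...,0]>.08)&(X[...,2]>.08)&(X[...,2]<.1); print("bar",q.sum(),np.nanmean(L[q],0) if q.any() else 0)
print(np.argwhere(m).mean(0))
E
python3 rel.py 0.4616 0.221 0.27 8.4
```

```text
t: 5.9
position: [0.462, 0.2207, 0.2753]
orientation: [0.653, 0.757, 0.0, 0.0]
contact_force: [0.8, -0.2, -1.7]
grip_width: 0.0638
all 4565 (array([459.5, 213.5]), array([102.9, 185.6]), 8.5) [0.52392213 0.30633071 0.05999656]
body crest 2824 (array([460.9, 203.6]), array([102.9, 165.7]), 8.5) [0.04369955 0.05873355]
axis [ 0.1489546  -0.98884404] -81.43365117137023 [0.45835038 0.2209524 ]
bar 1446 [0.13333683 0.00479511]
[173.96933187 253.48280394]
travel [ 0.0004 -0.0006  0.0051] twist [ 0.001 -0.     0.   ]
travel [ 0.0004 -0.0006  0.0051] twist [ 0.000e+00  1.000e-03 -3.141e+00]
t 5.95 pos [0.4622 0.2207 0.2751] q [ 0.33  0.36  1.64 -0.    1.14  0.18] tooly deg 8.41 tilt [ 0.     0.001 -1.   ] w 0.06395261385826291 F [1.1 0.6 0.4]
```

View pics/w2.png

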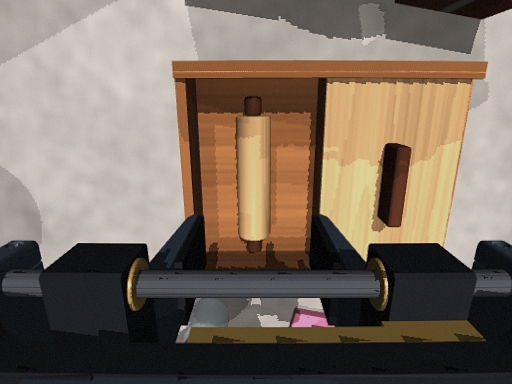

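The lid is open about 133 mm. The pin is visible with its body centred near (253,177), knob tips at (253,97) and (254,251). I'll refine the pin's pose with the walls and fingers left out.

```bash
cat > /tmp/a.py <<'E'
from h import *
z=np.load("w2.npz");d=z["d"];p=z["p"];cal=optics.calibration("wrist");s=telemetry.get_obs()
X=cloud(cal,d,s); m=np.zeros(d.shape,bool); m[92:258,228:280]=1
k=m&(X[...,2]>.02)&(X[...,2]<.06)
hsv=cv2.cvtColor(p,cv2.COLOR_RGB2HSV)
b=m&(X[...,2]>.034); P=X[b]; print("body",rect(P),np.percentile(P[:,2],[1,50,99]))
knob=m&(X[...,2]>.025)&(hsv[...,2]<110)
for r in ((92,116),(240,258)):
    q=k.copy(); q[:r[0]]=0;q[r[1]:]=0; print("knob",q.sum(),X[q].mean(0) if q.any() else 0,X[q].min(0),X[q].max(0))
# central crest line
cr=m&(X[...,2]>.043);C=X[cr][:,:2];_,_,V=np.linalg.svd(C-C.mean(0),full_matrices=False);print("crest",C.mean(0),V[0],X[cr][:,2].max())
# body silhouette edges by colour, rays onto axis plane z=.027
bm=(m&(hsv[...,1]<140)&(hsv[...,2]>120)).astype(np.uint8)
c=max(cv2.findContours(bm,0,2)[0],key=cv2.contourArea)[:,0]
print("sil px",c.min(0),c.max(0)); print("sil",rect(plane(cal,c.astype(float),.027,s)),rect(plane(cal,c.astype(float),.035,s)))
E
python3 /tmp/a.py
```

```text
body (array([459.2, 217.9]), array([ 34.6, 176.3]), 9.0) [0.03412914 0.04254666 0.04587905]
knob 302 [0.44679252 0.296112   0.03288109] [0.43743007 0.28585316 0.02517202] [0.45664046 0.30633003 0.03676498]
knob 291 [0.47267231 0.12864784 0.02851458] [0.44194078 0.11253266 0.02002791] [0.5049068  0.14565581 0.03620288]
crest [0.45826783 0.22200542] [-0.15751614  0.98751641] 0.046778990825170785
sil px [237 115] [269 240]
sil (array([459.8, 214.1]), array([ 35.6, 147.1]), 8.5) (array([459.5, 216.1]), array([ 34.8, 143.7]), 8.5)
```

```bash
python3 -m crank '{"twist":[[0,0,-0.01],[0,0,-0.01],[0,0,-0.01],[0,0,-0.01],[0,0,-0.01],[0,0,-0.01],[0,0,-0.01],[0,0,-0.01],[0,0,-0.01],[0,0,-0.01]],"travel":[[-0.002,-0.0035,0.05],[-0.002,-0.0035,0.1],[-0.002,-0.0035,0.14],[-0.002,-0.0035,0.165],[-0.002,-0.0035,0.18],[-0.002,-0.0035,0.1855],[-0.002,-0.0035,0.1855],[-0.002,-0.0035,0.1855],[-0.002,-0.0035,0.1855],[-0.002,-0.0035,0.1855]],"grip":[0.7,0.7,0.7,0.7,0.7,0.7,0,0,0,0]}' 20; python3 rel.py 0.459 0.218 0.0895 9; python3 -m crank '{"twist":[[0,0,0],[0,0,0],[0,0,0]],"travel":[[0,0,0],[0,0,0],[0,0,0]],"grip":[0,0,0]}' 20
```

```text
t: 7.2
position: [0.4584, 0.2182, 0.09]
orientation: [0.649, 0.76, 0.0, 0.0]
contact_force: [-1.7, -0.9, 7.3]
grip_width: 0.0377
travel [-0.0003  0.0006  0.0005] twist [ 0.001 -0.    -0.   ]
travel [-0.0003  0.0006  0.0005] twist [-0.000e+00 -2.000e-03  3.142e+00]
t 7.2 pos [0.4584 0.2182 0.09  ] q [0.33 0.63 1.83 0.   0.68 0.17] tooly deg 9.0 tilt [ 0.     0.001 -1.   ] w 0.03774573070340014 F [-1.7 -0.9  7.3]
t: 7.58
position: [0.4584, 0.2182, 0.0901]
orientation: [0.649, 0.76, 0.0, 0.0]
contact_force: [-0.2, -0.4, 7.7]
grip_width: 0.0374
```

The fingers stopped at 37.4 mm, which fits the 38 mm pin. Lifting it.

```bash
python3 -m crank '{"twist":[[0,0,0],[0,0,0],[0,0,0],[0,0,0],[0,0,0],[0,0,0],[0,0,0]],"travel":[[0,0,-0.015],[0,0,-0.045],[0,0,-0.085],[0,0,-0.125],[0,0,-0.165],[0,0,-0.2],[0,0,-0.2]],"grip":[0,0,0,0,0,0,0]}' 25
python3 - <<'E'
from h import *
s=telemetry.get_obs(); p,d=optics.capture("wrist"); cal=optics.calibration("wrist")
cv2.imwrite("pics/w3.png",p[:,:,::-1]); X=cloud(cal,d,s)
R=Ro.from_quat(s["orientation"]).as_matrix(); T=(X-s["position"])@R
m=(abs(T[...,1])<.024)&(abs(T[...,0])<.12)&(T[...,2]>.03)&(T[...,2]<.085)
print(m.sum(),"tool xyz min/max",np.percentile(T[m],[1,50,99],axis=0).round(4))
E
python3 rel.py 0.4335 -0.242 0.29 -17
```

```text
t: 8.45
position: [0.4588, 0.2183, 0.2926]
orientation: [0.649, 0.76, 0.002, 0.001]
contact_force: [0.6, 0.3, -2.2]
grip_width: 0.0375
15017 tool xyz min/max [[-0.0373 -0.022   0.033 ]
 [ 0.0314  0.0004  0.0482]
 [ 0.0868  0.0225  0.0657]]
travel [-4.506e-01 -9.630e-02  4.000e-04] twist [ 0.002 -0.001  0.454]
travel [-4.506e-01 -9.630e-02  4.000e-04] twist [ 1.000e-03  3.000e-03 -2.688e+00]
t 8.5 pos [0.4581 0.2181 0.2908] q [0.33 0.33 1.63 0.   1.18 0.17] tooly deg 9.0 tilt [ 0.     0.002 -1.   ] w 0.03729003077011845 F [-0.2 -0.  -2.8]
```

View pics/w3.png

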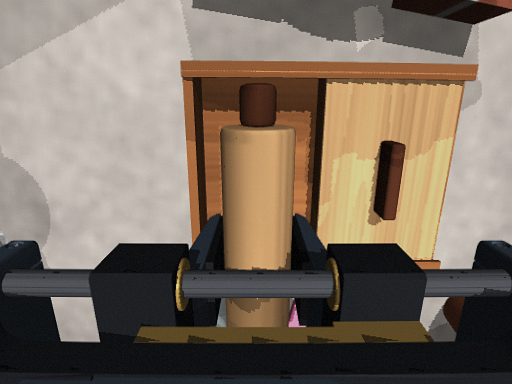

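The pin is held level with its far knob at (258,105), well centred in the fingers. I'll check its offsets in the grip, then carry it over.

```bash
python3 -m crank '{"twist":[[0,0,0.05],[0,0,0.15],[0,0,0.25],[0,0,0.35],[0,0,0.454],[0,0,0.454],[0,0,0.454],[0,0,0.454],[0,0,0.454],[0,0,0.454]],"travel":[[-0.03,-0.006,0],[-0.08,-0.017,0],[-0.135,-0.029,0],[-0.19,-0.041,0],[-0.245,-0.052,0],[-0.3,-0.064,0],[-0.355,-0.076,0],[-0.41,-0.088,0],[-0.44,-0.094,0],[-0.4505,-0.0963,0]],"grip":[0,0,0,0,0,0,0,0,0,0]}' 25
cat > hold.py <<'E'
from h import *
s=telemetry.get_obs(); p,d=optics.capture("wrist"); cal=optics.calibration("wrist")
cv2.imwrite("pics/w4.png",p[:,:,::-1]); X=cloud(cal,d,s)
R=Ro.from_quat(s["orientation"]).as_matrix(); T=(X-s["position"])@R
m=(abs(T[...,1])<.012)&(T[...,2]>.03)&(T[...,2]<.08)
for a in np.arange(-.02,.1,.01):
    q=m&(T[...,0]>a)&(T[...,0]<a+.01); e=m&(abs(T[...,0]-a-.005)<.005)
    if q.sum()>20: print(round(a+.005,3),q.sum(),"crest z",np.percentile(T[q][:,2],5).round(4),"y",np.median(T[q][T[q][:,2]<np.percentile(T[q][:,2],30)][:,1]).round(4))
print("end",np.percentile(T[m&(T[...,0]>.06)&(T[...,2]<.075)][:,0],[98,99.5]))
b=m&(T[...,2]<.05)&(T[...,0]>.03);print("body end",T[b][:,0].max())
# rest in this view
hi=(np.hypot(X[...,0]-.4335,X[...,1]+.242)<.075)&(X[...,2]>.09)&(X[...,2]<.12)
n,l,st,ce=cv2.connectedComponentsWithStats(hi.astype(np.uint8))
for i in range(1,n):
    if st[i,4]>30: print("post",ce[i].round(),st[i,4],rect(X[l==i]),X[l==i][:,2].max())
E
python3 hold.py; python3 rel.py 0.4335 -0.242 0.25 -17
```

```text
t: 9.75
position: [0.4327, -0.2431, 0.2884]
orientation: [0.805, 0.594, -0.0, -0.001]
contact_force: [-0.9, 0.8, -1.6]
grip_width: 0.0374
-0.015 160 crest z 0.0449 y 0.0002
-0.005 92 crest z 0.0456 y 0.0027
0.005 833 crest z 0.0448 y 0.0005
0.015 861 crest z 0.045 y 0.0005
0.025 935 crest z 0.0448 y 0.0009
0.035 977 crest z 0.0448 y 0.0005
0.045 1044 crest z 0.0448 y 0.0005
0.055 1107 crest z 0.0448 y 0.0005
0.065 1266 crest z 0.045 y 0.0005
0.075 776 crest z 0.0548 y 0.0009
0.085 742 crest z 0.0548 y 0.0009
end [0.08829634 0.08915337]
body end 0.06913107355086186
travel [0.0013 0.0003 0.0386] twist [-0.001 -0.    -0.002]
travel [0.0013 0.0003 0.0386] twist [-0.00e+00  2.00e-03  3.14e+00]
t 9.8 pos [ 0.4329 -0.2432  0.2886] q [-0.63  0.32  1.66 -0.    1.17 -0.33] tooly deg -17.1 tilt [ 0.    -0.001 -1.   ] w 0.037090232512120194 F [ 0.7 -1.9 -2.5]
```

View pics/w4.png

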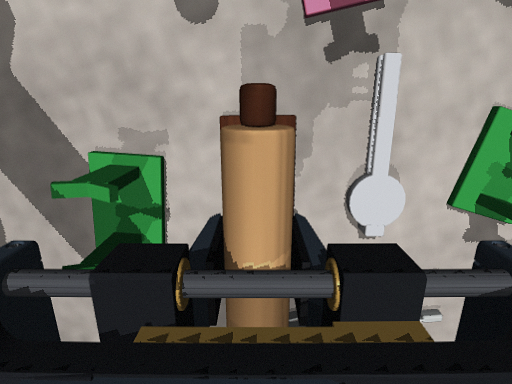

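The pin is level in the grip, with its axis 63.9 mm ahead of the TCP and centred to about 1 mm. The brown rest's base is visible directly under it at (258,120). Lowering to just above the seat.

```bash
python3 -m crank '{"twist":[[0,0,-0.002],[0,0,-0.002],[0,0,-0.002],[0,0,-0.002],[0,0,-0.002],[0,0,-0.002],[0,0,-0.002]],"travel":[[0.0014,0.0003,0.03],[0.0014,0.0003,0.06],[0.0014,0.0003,0.08],[0.0014,0.0003,0.092],[0.0014,0.0003,0.098],[0.0014,0.0003,0.1],[0.0014,0.0003,0.1]],"grip":[0,0,0,0,0,0,0]}' 25
python3 - <<'E'
from h import *
for n in ("top","side"):
    p,d=optics.capture(n);cal=optics.calibration(n);X=cloud(cal,d)
    cv2.imwrite(f"pics/{n}1.png",p[:,:,::-1])
    u=proj(cal,[[.4337,-.242,.12]])[0].astype(int);print(n,u)
    c=cv2.resize(p[u[1]-50:u[1]+50,u[0]-60:u[0]+60],None,fx=4,fy=4); cv2.imwrite(f"pics/{n}1c.png",c[:,:,::-1])
a=cv2.imread("pics/top1c.png");b=cv2.imread("pics/side1c.png");cv2.imwrite("pics/c1.png",cv2.resize(np.hstack([a,b]),(800,333)))
E
python3 rel.py 0.4337 -0.242 0.185 -17
```

```text
t: 10.68
position: [0.4343, -0.2407, 0.1898]
orientation: [0.803, 0.596, 0.0, 0.0]
contact_force: [0.2, 1.3, -1.9]
grip_width: 0.0374
top [284 231]
side [287 179]
travel [-0.0013 -0.0002  0.0049] twist [0.001 0.    0.002]
travel [-0.0013 -0.0002  0.0049] twist [-0.00e+00  1.00e-03 -3.14e+00]
t 10.775 pos [ 0.4343 -0.2408  0.1899] q [-0.63  0.45  1.78 -0.    0.91 -0.33] tooly deg -16.9 tilt [-0.     0.001 -1.   ] w 0.03774138221806781 F [ 1.1 -0.4 -3.3]
```

View pics/c1.png

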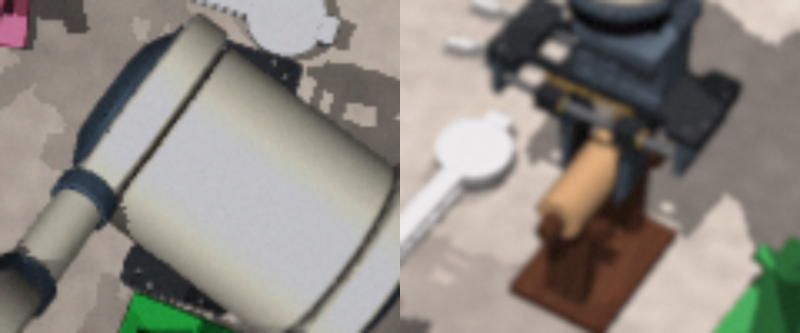

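The side crop shows the pin just above the notches and aligned with them. The arm hides the rest from the top camera. Lowering the last few millimetres while watching the force.

```bash
python3 -m crank '{"twist":[[0,0,0],[0,0,0],[0,0,0],[0,0,0]],"travel":[[-0.0008,0,0.002],[-0.0008,0,0.0035],[-0.0008,0,0.0045],[-0.0008,0,0.0045]],"grip":[0,0,0,0]}' 25;  python3 rel.py 0.4337 -0.242 0.185 -17
```

```text
t: 11.28
position: [0.4339, -0.2414, 0.1849]
orientation: [0.803, 0.595, -0.0, -0.0]
contact_force: [0.2, -0.6, -3.0]
grip_width: 0.0374
travel [-0.0006 -0.     -0.0001] twist [-0.    -0.     0.002]
travel [-0.0006 -0.     -0.0001] twist [ 0.   -0.   -3.14]
t 11.275 pos [ 0.4339 -0.2414  0.1849] q [-0.63  0.46  1.78 -0.    0.9  -0.33] tooly deg -16.91 tilt [ 0. -0. -1.] w 0.03744666922601439 F [ 0.2 -0.6 -3. ]
```

No contact yet, since the wrist still carries the pin's weight (-3 N). Lowering further in small steps.

```bash
for i in 1 2 3; do python3 -m crank '{"twist":[[0,0,0],[0,0,0]],"travel":[[0,0,0.001],[0,0,0.001]],"grip":[0,0]}' | grep -E "position|force"; done
```

```text
position: [0.434, -0.2415, 0.1843]
contact_force: [-2.0, 0.7, 6.4]
position: [0.4338, -0.2414, 0.1839]
contact_force: [-6.5, 2.6, 21.4]
position: [0.4335, -0.2413, 0.1831]
contact_force: [-10.6, 3.7, 30.7]
```

Contact came at TCP z of about 184.3 mm, so the axis is near 120.4 mm, as it should be. I'll relieve the pressure, shift about 1 mm across the way the notch pushes, and open gently.

```bash
python3 -m crank '{"twist":[[0,0,0],[0,0,0],[0,0,0]],"travel":[[0,-0.0005,-0.002],[0,-0.001,-0.002],[0,-0.001,-0.002]],"grip":[0,0,0]}' 8; python3 -m crank '{"twist":[[0,0,0],[0,0,0],[0,0,0],[0,0,0],[0,0,0],[0,0,0],[0,0,0],[0,0,0],[0,0,0],[0,0,0]],"travel":[[0,0,0],[0,0,0],[0,0,0],[0,0,0],[0,0,0],[0,0,0],[0,0,0],[0,0,0],[0,0,0],[0,0,0]],"grip":[0.415,0.42,0.43,0.44,0.46,0.5,0.55,0.6,0.7,0.7]}'; python3 rel.py 0.4337 -0.242 0.185 -17
```

```text
t: 12.4
position: [0.4329, -0.2411, 0.1838]
orientation: [0.803, 0.596, -0.0, -0.0]
contact_force: [0.1, -0.0, -1.9]
grip_width: 0.0379
t: 13.65
position: [0.433, -0.2412, 0.184]
orientation: [0.803, 0.596, -0.0, 0.0]
contact_force: [0.1, 1.5, -0.2]
grip_width: 0.0638
travel [-0.0006  0.001  -0.001 ] twist [-0.     0.     0.002]
travel [-0.0006  0.001  -0.001 ] twist [-0.   -0.   -3.14]
t 13.65 pos [ 0.433  -0.2412  0.184 ] q [-0.63  0.46  1.79 -0.    0.89 -0.33] tooly deg -16.9 tilt [-0. -0. -1.] w 0.06376839158771991 F [ 0.1  1.5 -0.2]
```

```bash
python3 -m crank '{"twist":[[0,0,0],[0,0,0],[0,0,0],[0,0,0],[0,0,0]],"travel":[[0,0,-0.02],[0,0,-0.06],[0,0,-0.1],[0,0,-0.12],[0,0,-0.12]],"grip":[0.7,0.7,0.7,0.7,0.7]}'
cat > pin.py <<'E'
from h import *
import sys
c=np.array([.4337,-.242]);a=np.radians(-17);u=np.array([np.cos(a),np.sin(a)]);v=np.array([-u[1],u[0]])
for n in sys.argv[1:]:
    s=telemetry.get_obs(); p,d=optics.capture(n); cal=optics.calibration(n); X=cloud(cal,d,s)
    L=np.stack([(X[...,:2]-c)@u,(X[...,:2]-c)@v],-1)
    m=(abs(L[...,0])<.03)&(abs(L[...,1])<.11)&(X[...,2]>.115)&(X[...,2]<.145)
    Q=np.c_[L[m],X[m][:,2]]; cr=Q[Q[:,2]>.134]
    print(n,m.sum(),"ext",np.percentile(Q,[.5,99.5],axis=0).round(4).tolist(),"crest",cr.mean(0).round(4),"slope",np.polyfit(cr[:,1],cr[:,0],1).round(4),"zslope",np.polyfit(cr[:,1],cr[:,2],1).round(3), "top",np.percentile(Q[:,2],98))
    U=proj(cal,[[*c,.121]],s)[0].astype(int); x0=max(U[0]-100,0);y0=max(U[1]-75,0)
    cv2.imwrite(f"pics/pin_{n}.png",cv2.resize(p[y0:y0+150,x0:x0+200],None,fx=2,fy=2)[:,:,::-1])
E
python3 pin.py wrist side; python3 -c "
import cv2,numpy as np
cv2.imwrite('pics/c2.png',np.hstack([cv2.imread('pics/pin_wrist.png'),cv2.imread('pics/pin_side.png')]))"; python3 rel.py 0.594 0.2435 0.30 8.4
```

```text
t: 14.28
position: [0.4334, -0.2415, 0.3052]
orientation: [0.803, 0.596, 0.0, 0.001]
contact_force: [-0.1, 0.1, 0.3]
grip_width: 0.0641
wrist 6503 ext [[-0.0182, -0.0763, 0.1208], [0.0188, 0.0885, 0.1401]] crest [0.0003 0.0056 0.1373] slope [-0.0014  0.0003] zslope [0.    0.137] top 0.13957753510050425
side 733 ext [[-0.019, -0.0853, 0.1158], [0.0178, 0.0913, 0.1431]] crest [-0.0018  0.0059  0.1384] slope [ 0.0068 -0.0018] zslope [-0.003  0.138] top 0.14230274386416034
travel [0.5104 0.0135 0.0034] twist [-0.001 -0.    -0.442]
travel [0.5104 0.0135 0.0034] twist [-0.0e+00  1.0e-03  2.7e+00]
t 14.375 pos [ 0.4327 -0.241   0.3033] q [-0.63  0.3   1.64 -0.    1.2  -0.33] tooly deg -16.9 tilt [ 0.    -0.001 -1.   ] w 0.06381487903742321 F [0.7 0.4 0.3]
```

View pics/c2.png

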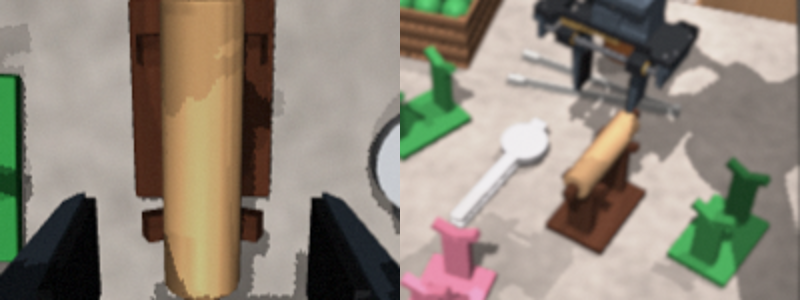

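Both crops show the pin released and lying in both notches. It is about 0.5 mm off across, within a few mm lengthways, and level, with its axis near 120.5 mm. Now back to the lid bar.

```bash
python3 -m crank '{"twist":[[0,0,-0.05],[0,0,-0.15],[0,0,-0.25],[0,0,-0.35],[0,0,-0.442],[0,0,-0.442],[0,0,-0.442],[0,0,-0.442],[0,0,-0.442],[0,0,-0.442]],"travel":[[0.05,0.0013,0.003],[0.11,0.003,0.003],[0.17,0.0045,0.003],[0.23,0.006,0.003],[0.29,0.0075,0.003],[0.35,0.009,0.003],[0.41,0.011,0.003],[0.47,0.0125,0.003],[0.51,0.0135,0.003],[0.51,0.0135,0.003]],"grip":[0.7,0.7,0.7,0.7,0.7,0.7,0.7,0.7,0.7,0.7]}'; python3 rel.py 0.594 0.2435 0.145 8.4
python3 - <<'E'
from h import *
s=telemetry.get_obs(); p,d=optics.capture("wrist"); cal=optics.calibration("wrist");X=cloud(cal,d,s)
m=(np.hypot(X[...,0]-.594,X[...,1]-.2435)<.06)&(X[...,2]>.08)&(X[...,2]<.1)
print(m.sum(),rect(X[m]))
E
```

```text
t: 15.62
position: [0.5941, 0.2454, 0.2988]
orientation: [0.652, 0.758, -0.001, -0.001]
contact_force: [-0.3, -0.8, -0.0]
grip_width: 0.0639
travel [-1.900e-03 -1.000e-04  1.538e-01] twist [-0.002 -0.     0.003]
travel [-1.900e-03 -1.000e-04  1.538e-01] twist [ 0.000e+00 -3.000e-03 -3.138e+00]
t 15.625 pos [0.5941 0.2454 0.2988] q [0.3  0.51 1.29 0.   1.34 0.15] tooly deg 8.58 tilt [ 0.    -0.002 -1.   ] w 0.06393122437722255 F [-0.3 -0.8 -0. ]
1036 (array([595.9, 243. ]), array([13.6, 79.4]), 8.4)
```

```bash
python3 -m crank '{"twist":[[0,0,0.003],[0,0,0.003],[0,0,0.003],[0,0,0.003],[0,0,0.003],[0,0,0.003],[0,0,0.003],[0,0,0.003],[0,0,0.003],[0,0,0.003]],"travel":[[-0.002,0.001,0.05],[-0.002,0.001,0.1],[-0.002,0.001,0.14],[-0.002,0.001,0.154],[-0.002,0.001,0.154],[-0.002,0.001,0.154],[-0.002,0.001,0.154],[-0.002,0.001,0.154],[-0.002,0.001,0.154],[-0.002,0.001,0.154]],"grip":[0.7,0.7,0.7,0.7,0,0,0,0,0,0]}' 15; python3 -m crank '{"twist":[[0,0,0],[0,0,0],[0,0,0],[0,0,0],[0,0,0],[0,0,0],[0,0,0],[0,0,0],[0,0,0],[0,0,0]],"travel":[[0,0,0],[0,-0.015,0],[0,-0.035,0],[0,-0.055,0],[0,-0.075,0],[0,-0.095,0],[0,-0.11,0],[0,-0.12,0],[0,-0.128,0],[0,-0.13,0]],"grip":[0,0,0,0,0,0,0,0,0,0]}' 15; for i in 1 2 3; do python3 -m crank '{"twist":[[0,0,0],[0,0,0]],"travel":[[0,-0.001,0],[0,-0.0015,0]],"grip":[0,0]}' | grep -E "position|force"; done
```

```text
t: 16.92
position: [0.5952, 0.2411, 0.1472]
orientation: [0.654, 0.756, -0.0, -0.0]
contact_force: [-3.1, -0.9, 6.4]
grip_width: 0.0138
t: 18.18
position: [0.4668, 0.2218, 0.1472]
orientation: [0.654, 0.756, -0.0, 0.001]
contact_force: [3.5, -10.0, 1.6]
grip_width: 0.0143
position: [0.4657, 0.2216, 0.1472]
contact_force: [2.9, -9.3, 3.0]
position: [0.4643, 0.2214, 0.1472]
contact_force: [3.1, -9.9, 3.7]
position: [0.4628, 0.2212, 0.1472]
contact_force: [3.7, -9.2, 3.5]
```

```bash
for i in 1 2 3; do python3 -m crank '{"twist":[[0,0,0],[0,0,0]],"travel":[[0,-0.001,0],[0,-0.0015,0]],"grip":[0,0]}' | grep -E "position|force|width"; done
```

```text
position: [0.4615, 0.221, 0.1472]
contact_force: [5.0, -9.1, 1.0]
grip_width: 0.0139
position: [0.4613, 0.221, 0.1473]
contact_force: [13.5, -10.2, -7.5]
grip_width: 0.0141
position: [0.4611, 0.221, 0.1473]
contact_force: [21.3, -8.8, -16.1]
grip_width: 0.014
```

The stop was reached at x ≈ 461.3, which matches the measured box origin of 461.6, so the lid is shut. Next I relax, release, retreat and check.

```bash
python3 -m crank '{"twist":[[0,0,0],[0,0,0],[0,0,0],[0,0,0],[0,0,0],[0,0,0],[0,0,0],[0,0,0],[0,0,0],[0,0,0]],"travel":[[0,0.002,0],[0,0.002,0],[0,0.002,0],[0,0.002,0],[0,0.002,0],[0,0.002,-0.04],[0,0.002,-0.09],[0,0.002,-0.14],[0,0.002,-0.15],[0,0.002,-0.15]],"grip":[0.4,0.4,0.6,0.7,0.7,0.7,0.7,0.7,0.7,0.7]}'
python3 - <<'E'
from h import *
s=telemetry.get_obs(); p,d=optics.capture("wrist"); cal=optics.calibration("wrist");X=cloud(cal,d,s)
m=(np.hypot(X[...,0]-.4616,X[...,1]-.221)<.06)&(X[...,2]>.08)&(X[...,2]<.1)
print("bar",m.sum(),rect(X[m]))
p,d=optics.capture("top"); a=np.load("top0.npz")["p"]
cv2.imwrite("pics/end.png",cv2.cvtColor(p,cv2.COLOR_RGB2BGR))
E
python3 pin.py top side
```

```text
t: 20.92
position: [0.4598, 0.2214, 0.297]
orientation: [0.654, 0.756, 0.0, 0.0]
contact_force: [-0.3, -0.6, 0.3]
grip_width: 0.0636
bar 1016 (array([461.6, 223. ]), array([13.1, 78.7]), 8.6)
top 923 ext [[-0.0186, -0.0891, 0.1214], [0.0186, 0.0864, 0.1428]] crest [ 1.000e-04 -1.400e-03  1.382e-01] slope [-0.0026  0.0001] zslope [-0.005  0.138] top 0.14212967731661305
side 702 ext [[-0.0193, -0.0848, 0.1171], [0.0172, 0.0894, 0.1434]] crest [-0.0016  0.0066  0.1385] slope [-0.0002 -0.0016] zslope [-0.003  0.139] top 0.142362011102677
```

View pics/end.png

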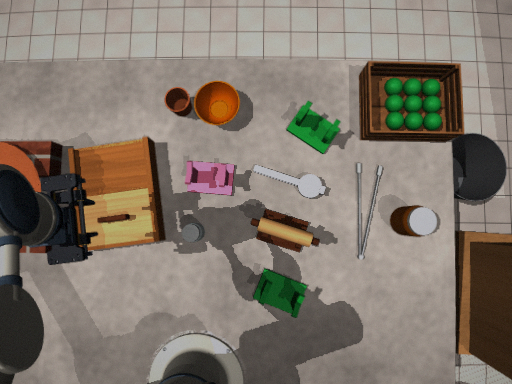

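The final top view shows the lid shut with its bar at (115,217), the pin on the brown rest at (284,232), and the other objects where they were. The wrist measures the bar at the box origin. Handing in.

```bash
python3 -c "
from bench import env
print(env.hand_in())"
```

```text
the job is handed in; nothing more can be done
None
```

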